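Open the eccentric lock, push the clamp slide home, lock it again

ROBOT

A 7-joint arm with a two-finger parallel gripper is mounted at the origin on a cart in front of the work surface, level with it; the furniture and walls round the work are solid. World frame = base frame: x ahead of the robot, y to its left, z up, the work surface at z = 0. Lengths are in mm, angles in rad, forces in N, time in s.
With the tool pointing down it reaches from about 400 to 875 mm from the base axis. Payload 4.4 kg.
Tool frame: the origin (TCP) lies at the very end of the fingers, on their centre line; the grasp point (between the pads) lies 19 mm behind it (manip.grasp_offset is the distance from the TCP to the grasp point, in mm); y points along the fingers, x is the direction in which the jaws open and shut, and the axes are right-handed (so a half turn about y gives the same grasp; the last joint's range is limited). The gripper opens to 85 mm and grips with 20 to 120 N. Pads are 22 mm wide; open, the fingers measure 114 mm over their backs; the gripper's body (76 mm by 85 mm) begins 54 mm behind the grasp point. The pads swing forward as they close: fully open they stand 13 mm farther back than shut.
Start: joints at [-1.18, 0.628, 0.038, 1.517, -0.027, 0.996, -0.02], TCP at [286.68, 583.381, 200.613] pointing down, gripper open.
Joint ranges: [-3.06, 3.06], [-0.37, 2.12], [-1.25, 1.32], [0.18, 2.47], [-1.1, 4.24], [0.23, 1.98], [-2.94, 2.94]. Speed limits (rad/s): [2.57, 2.57, 3.14, 3.14, 3.14, 3.14, 3.14].

INTERFACE

Orientations are given as a unit quaternion [w, x, y, z].
In Python, from station import telemetry, viewer, workorder, manip gives the robot as it stands.
- The arm moves only by the tool servo_tool, never from a script. Its argument "targets" is a list that holds one entry, the list of rows, each a list of 7 numbers: the shift along the tool's x, y, z in m, then the turn, a rotation vector about the tool's x, y, z in rad, then the opening, from 0 (shut) to 1 (fully open). A call has exactly 5 rows; each row is the pose to reach, as a shift and turn from the pose measured when the call began, along the tool's axes at that moment; what a row does not reach only later rows make up. A row lasts 1/8 s, in which the tool goes at most 62.5 mm and 10.7 degrees, less where a joint would pass 70% of its speed; a pose out of reach is approached as far as the arm can. A call with a gripper value outside its range is refused whole. The fingers move at their own pace and stop on an object; "grip_force" is the grip in N (left out, the last holds). Time passes only in rows, so rows that repeat a pose let the fingers close, or fill a call up. It gives the time, the measured TCP pose, the force and the opening at its end, in the units of the state.
- telemetry.get_obs(): the state, without advancing time (a new reading comes with each control period).
- viewer.grab_frame(name): name is "side" or "top" or "wrist"; returns (picture, depth): 400x640x3 uint8, red, green, blue; 400x640 float32, mm along the optical axis (not along the pixel's ray), 0 where there is no reading.
- viewer.camera_model(name): a dict with "vfov" (degrees; the focal length in pixels is half the picture's height over the tangent of half this angle, whatever the lens; pixels are square), "cx", "cy" (the principal point, pixels), "k1" (the pictures are not rectified: a ray, as slopes to the right and down, at radius r is drawn at 1 + k1 r^2 times it, then the intrinsics apply), "R" (3x3) and "t" (3): a world point X has camera coordinates R X + t; the wrist camera has in their place "hand_eye" (4x4, takes a point from camera to tool coordinates, whose origin is the TCP and whose axes are the tool frame's). Camera axes: x right, y down, z forward; pixel columns grow to the right and rows downward; lengths in mm; the calibration is good to about 2 mm. A picture is of the moment at which its call begins: read the wrist's pose just before it. camera_model takes no time and is no camera call.
- workorder.sign_off(): hands the job in, once; it reports no verdict.
Trained networks look in the newest picture that a camera, given by its name, has taken for a name from the list of things; names that differ only in an ending like _2 or _b are one class to them, and where a whole thing is asked for, a point or a joint stands for the part that bears it (a point fixed in the world has none). Each returns a list of dicts, best first, with "conf" (0 to 1); they miss things now and then, are a little off and sometimes report something else, mostly with a low value. They report only what shows in the picture. A call takes as long as a camera call. They do not tell look-alikes from the thing itself.
- viewer.boxes_of(camera, query): "extent" ([left, top, right, bottom] in pixels, round what is visible of it).
The state is a dict: "time_s": time; "joints": joint angles; "qd": joint speeds; "effort": joint torques, N m; "ee_pos": TCP position; "ee_rot": TCP orientation; "force": force on the tool from outside, world axes, zero at the start; "wrist_torque": the same for the moment, N m; "finger_gap": finger opening in mm.
Only numpy, scipy, OpenCV 4.12 (cv2) and the standard library are available. Lean on these libraries where they do the work, as an engineer would, in place of code of your own. Each camera call takes 0.05 s, during which the arm holds its last target. There are 200 camera calls.

TASK

Clamp the steel block in the fixture using only pushes of the fingers: first swing the cam lever forward, away from the robot, as far as it goes, so that the low side of the cam faces the slide; then push the slide forward from behind until it presses the block flat against the stop; then swing the lever back toward the robot as far as it goes, so that the cam stands behind the slide's dog. Never force the slide against the cam, do not touch or lift the block with the robot, and leave the loose things around the fixture where they lie. Finish clear of everything.

Things in the scene. Friction and masses are not known exactly. Their poses are not given: they have to be found in the camera images.
- fixture: Aluminium base plate, fixed, 222 x 140 x 12 mm. Origin: on the bench under the slide's centre line, level with the cam pivot; x forward (slide travel, away from the robot), y left, z up. Plate: x -113 to 109, y -50 to 90 mm, top at z 12. Guide rails (top z 24) at y +-26.5, x -104 to -6 mm.
- slide (a joint): Steel follower slide, m: 0 = fully back, grows forward along fixture x, limit 0.074; starts at 0 to 0.007, reads 0.068 with the block against the stop. Friction about 3 N, stays where left. Its bar (40 mm wide, top z 28.5) spans fixture x -105 to -5 at 0; the front end pushes the block.
- push_face (a point): On the rear face of the slide's upright push plate (44 wide in y, 13 thick, top at z 56 mm, from z 16), on the centre line, 10 mm under its top edge. Push here forward (+x of the fixture) from the robot's side. It moves with the slide: fixture x = -105 mm + slide travel.
- dog_tip (a point): Left end, on top, of the slide's dog: a steel side bar 10 mm long in x, z 26 to 39, reaching out to fixture y = 44 mm in the cam's plane; its middle is at x = -43 mm + slide travel. The cam blocks its way forward until opened, and stands behind it when locked again.
- cam (a joint): Eccentric cam: dark disc 44 mm across, z 26 to 38, its centre 10 mm off an upright pivot. Rad, counter-clockwise from above positive. 0 = low side to the slide, dog passes; -0.1 = lever fully forward, 2.45 = fully back. Below 0.4 open, above 1.75 locked (high side in the dog's path). Starts at 1.8 to 2.35. Friction 0.25 N m: some 3.5 N at the knob; stays where left.
- cam_pivot (a point): Top of the cam's pivot, at fixture (0, 59, 48) mm.
- lever_knob (a point): On the axis of the upright black knob of the cam lever, 17 mm below its top: cylinder 18 mm across, z 52 to 97 mm over the bench, 75 mm from the pivot. Direction pivot to knob, counter-clockwise from fixture x: 0.60 rad + cam value. Lever rod 10 mm thick at z 43. Above z 60 nothing else of the fixture is in the way of pushing it round.
- workpiece_center (a point): Centre of the plain steel block to be clamped, 25 (x) x 50 (y) x 25 mm, 0.24 kg, lying loose on the plate (centre at z 24.5) between the slide's front end and the stop, its long side across the slide. Seated against the stop its centre is at fixture x = 75.5 mm.
- workpiece: The same block; origin under its centre, x along its 25 mm side.
- stop_face (a point): Middle of the rear face of the stop, a dark steel bar 74 mm wide, 14 thick, top at z 42 mm. Face at fixture x = 88 mm; this point 24.5 mm above the bench.
- small_gauge: Bystander: flat steel block 30 x 35 x 12 mm on the bench right of the fixture; origin at its underside.
- wood_block: Bystander: walnut block 24 x 48 x 45 mm on the bench right of the fixture; origin at its underside.
- hex_key: Bystander: black hex key 36 x 88 x 6 mm on the bench left of the fixture; origin at its underside.
- oil_stone: Bystander: brown stone stick 13 x 90 x 12 mm on the bench left of the fixture; origin at its underside.
Not all that is in view belongs to the job. There is more than one size of the workpiece; the job needs the middle-sized.

How it is judged (in metres and radians):
On the way, in this order (a step that is already met when the one before it is completed fails the run):
1. the cam is at its low point while the slide is still back (value of joint cam below 0.4 rad and value of joint slide below 0.02 m), for 0.2 s.
2. the slide is home with the block flat against the stop, the cam still low (value of joint slide above 0.064 m and x of workpiece_center in the frame of fixture above 0.0725 m and y of workpiece_center in the frame of fixture between -0.015 and 0.015 m and angle between the x axis of workpiece and the x axis of fixture, either way round below 0.06 rad and height (world z) of workpiece_center below 0.029 m and value of joint cam below 0.5 rad), for 0.2 s.
At the end, for the whole second after the job is handed in: The cam is locked again (above 1.75 rad), the slide is forward (above 64 mm) and the block is at rest on the plate against the stop: within 3 mm of it, within 15 mm of the centre line, square within 0.06 rad (value of joint slide above 0.064 m and x of workpiece_center in the frame of fixture above 0.0725 m and y of workpiece_center in the frame of fixture between -0.015 and 0.015 m and angle between the x axis of workpiece and the x axis of fixture, either way round below 0.06 rad and height (world z) of workpiece_center below 0.029 m and value of joint cam above 1.75 rad and linear speed of workpiece below 0.01 m/s); the robot touches nothing.
It fails at once if the slide is forced against the cam (over 10 N) (contact force between slide and cam above 10 N).
It fails at once if the robot touches the block (contact force between any of the fingers, the arm and workpiece above 1 N).
It fails at once if the block is lifted or tipped (height (world z) of workpiece_center above 0.034 m or angle between workpiece's own z axis and vertical above 0.3 rad).
It fails at once if a loose bystander is shifted more than 15 mm (distance of any of small_gauge, wood_block, hex_key, oil_stone from where it was at the start of the episode above 0.015 m).
It also fails if it takes over 72 s, if anything falls off the work surface, if the arm or the gripper's body presses on something with over 40 N, if the wrist force passes 120 N, or if a joint passes its speed limit or range.

## Working session

There is one attempt and no reset: what is moved stays moved. The work goes in short steps, Python scripts to look and compute and a tool call to move; the robot and the scene stay as the last step left them, time stands still between calls to the robot, and variables do not carry over. Pictures are saved under pics/ and viewed, about 8 in all and at most 12, crops included, and the job is handed in when it is done.

Besides the shell and the picture viewer there is one more tool, called after "Request:" by a JSON object that holds its "op" and its "data". servo_tool: Moves the arm, as the interface text tells. Its arguments: {"type":"object","properties":{"targets":{"type":"array"},"grip_force":{"type":"number"}},"required":["targets"]}

```bash
mkdir -p pics; ls; python3 - <<'E'
from station import telemetry, viewer, workorder, manip
import cv2
o=telemetry.get_obs(); print({k:o[k] for k in('time_s','ee_pos','ee_rot','finger_gap','force')})
for c in('top','side'):
    p,d=viewer.grab_frame(c); cv2.imwrite(f'pics/{c}0.png',p[:,:,::-1])
    import numpy as np; np.save(f'{c}_d.npy',d)
    m=viewer.camera_model(c); print(c,m)
    for q in('fixture','lever_knob','cam_pivot','push_face','workpiece','dog_tip','stop_face'):
        print(q,[(round(b['conf'],2),[int(v) for v in b['extent']]) for b in viewer.boxes_of(c,q)[:3]])
E
```

```text
pics
{'time_s': 0.0, 'ee_pos': array([286.37709356, 582.74227621, 199.69285492]), 'ee_rot': array([-0.59987002,  0.60059031,  0.37322348, -0.3743681 ]), 'finger_gap': 85.11318792586582, 'force': array([ 0.3436706 ,  0.06560022, -0.23164593])}
top {'vfov': 51.27115220897914, 'cx': 327.3739778160413, 'cy': 201.36239729973676, 'k1': 0.03722356709633118, 'R': array([[-3.44764508e-03, -9.99058455e-01,  4.32471727e-02],
       [-9.96601108e-01, -1.26829184e-04, -8.23784874e-02],
       [ 8.23064093e-02, -4.33841921e-02, -9.95662326e-01]]), 't': array([-16.04598768, 623.89168118, 861.73562003])}
fixture [(0.8, [280, 164, 379, 284])]
lever_knob [(0.89, [278, 208, 321, 249])]
cam_pivot [(0.82, [279, 166, 373, 282])]
push_face [(0.62, [315, 228, 348, 281])]
workpiece [(0.71, [399, 149, 431, 182]), (0.69, [281, 133, 299, 142]), (0.62, [332, 195, 356, 218])]
dog_tip [(0.58, [310, 224, 348, 280])]
stop_face [(0.79, [275, 166, 371, 285])]
side {'vfov': 43.23453793757112, 'cx': 320.0069237262581, 'cy': 205.99379294698792, 'k1': -0.04360680707290692, 'R': array([[ 0.88139218, -0.47238351, -0.00128418],
       [-0.3149459 , -0.58560828, -0.74690831],
       [ 0.35207514,  0.65872359, -0.6649258 ]]), 't': array([-532.97892939,  254.01705254, 1010.25474707])}
fixture [(0.96, [262, 193, 361, 266])]
lever_knob [(0.97, [276, 188, 322, 229])]
cam_pivot [(0.69, [264, 190, 368, 267])]
push_face [(0.98, [270, 223, 315, 250])]
workpiece [(0.79, [385, 260, 418, 284]), (0.65, [272, 222, 316, 251]), (0.5, [326, 227, 345, 249])]
dog_tip [(0.63, [272, 223, 313, 249])]
stop_face []
```

```bash
python3 - <<'E'
import cv2
a=cv2.imread('pics/top0.png')[110:310,240:460]; cv2.imwrite('pics/topc.png',cv2.resize(a,(660,600),interpolation=cv2.INTER_CUBIC))
a=cv2.imread('pics/side0.png')[160:310,230:430]; cv2.imwrite('pics/sidec.png',cv2.resize(a,(800,600),interpolation=cv2.INTER_CUBIC))
E
```

```text
(no output)
```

View pics/topc.png

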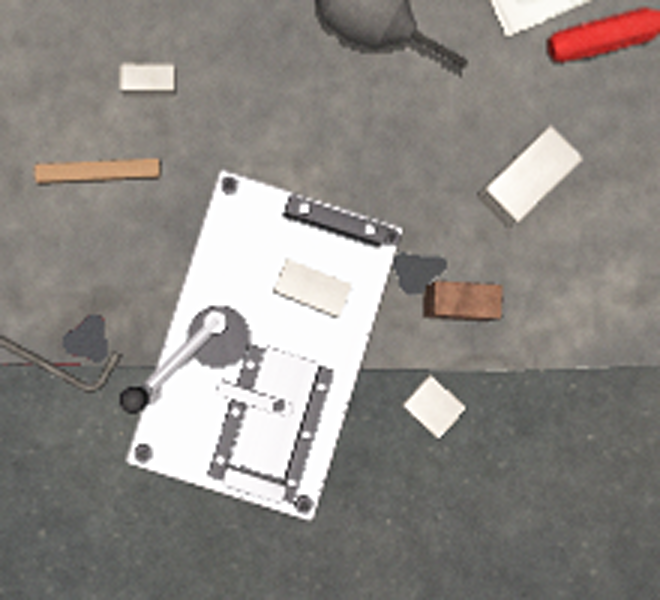

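View pics/sidec.png

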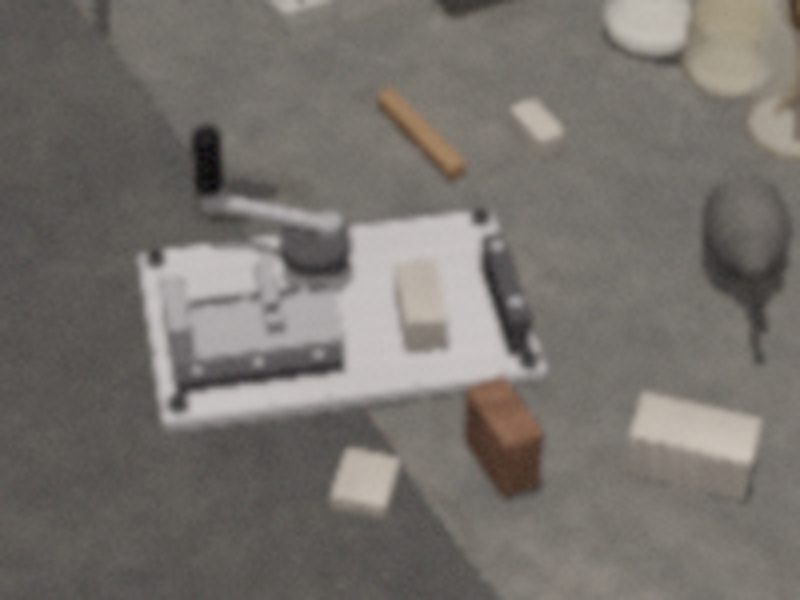

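The top crop shows the plate corners at about (220,170), (403,228), (313,520) and (127,460), the knob top at (133,400), the pivot at (215,322), and the block lying between slide and stop at (312,288). In the side crop the lever points back and to the left, and the block is loose.

```bash
cat > h.py <<'E'
import numpy as np, cv2
from scipy.spatial.transform import Rotation as Rt
from station import telemetry, viewer
def ray(px,m):
    f=200/np.tan(np.radians(m['vfov'])/2); d=(np.array(px,float)-[m['cx'],m['cy']])/f; u=d.copy()
    for _ in range(20): u=d/(1+m['k1']*(u@u))
    return np.array([u[0],u[1],1])
def onplane(px,cam,z):
    m=viewer.camera_model(cam)
    if 'R' in m: R,t=np.array(m['R']),np.array(m['t']); o=-R.T@t; d=R.T@ray(px,m)
    else:
        o_=telemetry.get_obs(); w,x,y,q=o_['ee_rot']; T=Rt.from_quat([x,y,q,w]).as_matrix(); H=np.array(m['hand_eye'])
        o=T@H[:3,3]+o_['ee_pos']; d=T@H[:3,:3]@ray(px,m)
    return o+d*(z-o[2])/d[2]
def fit(P,F):
    P=np.array(P)[:,:2];F=np.array(F,float); a=P-P.mean(0); b=F-F.mean(0)
    th=np.arctan2((b[:,0]*a[:,1]-b[:,1]*a[:,0]).sum(),(a*b).sum()); c,s=np.cos(th),np.sin(th); R=np.array([[c,-s],[s,c]])
    t=P.mean(0)-R@F.mean(0); return th,t,R,P-(F@R.T+t)
E
python3 - <<'E'
from h import *
C=lambda c:(c[0]/3+240-.33,c[1]/3+110-.33)
S=lambda c:(c[0]/4+230-.4,c[1]/4+160-.4)
F=[(109,90),(109,-50),(-113,-50),(-113,90)]
Pt=[onplane(C(c),'top',12) for c in[(220,170),(403,228),(313,520),(127,460)]]
Ps=[onplane(S(c),'side',12) for c in[(490,208),(548,366),(163,420),(138,252)]]
for n,P in(('top',Pt),('side',Ps),('both',Pt+Ps)):
    th,t,R,r=fit(P,F*(len(P)//4)); print(n,th,t.round(1),r.round(1).tolist())
inv=lambda p:(R.T@(p[:2]-t)).round(1)
k=inv(onplane(C((133,400)),'top',97)); k2=inv(onplane(S((207,130)),'side',97)); pv=inv(onplane(C((215,322)),'top',48))
print('knob',k,k2,'pivot',pv); 
for q in(k,k2): print('cam',np.arctan2(q[1]-59,q[0])%(2*np.pi)-.6,np.hypot(q[1]-59,q[0]))
print('block',[inv(onplane(C(c),'top',37)) for c in[(285,258),(352,290),(337,318),(273,288)]])
print('plate rear',[inv(onplane(C(c),'top',56)) for c in[(222,487),(283,502)]])
T=telemetry.get_obs();w,x,y,z=T['ee_rot'];print(Rt.from_quat([x,y,z,w]).as_matrix().round(3))
m=viewer.camera_model('wrist');print(m['hand_eye'])
print('bystanders',[(n,onplane(C(c),'top',z).round(0)) for n,c,z in(('gauge',(435,407),12),('wood',(467,298),45),('hexend',(118,355),6),('hexbend',(95,388),6),('hex',(0,338),6),('stone',(98,171),12))])
E
```

```text
top -0.30950855296607754 [572.  -39.5] [[-1.8, 0.3], [-1.3, 0.8], [1.3, 0.2], [1.7, -1.3]]
side -0.30672052728821236 [574.7 -36.1] [[-1.6, -1.0], [0.7, 0.8], [0.5, 0.7], [0.4, -0.5]]
both -0.3081101315983134 [573.4 -37.8] [[-3.0, -1.6], [-2.7, -1.1], [0.0, -1.4], [0.6, -2.9], [-0.3, 0.9], [2.1, 2.6], [1.8, 2.3], [1.6, 1.1]]
knob [-67.2  92. ] [-64.2  97.4] pivot [-1.2 57.3]
cam 2.085113380586079 74.86547936131846
cam 2.00254866827013 74.80775360883389
block [array([57. , 24.2]), array([ 49.8, -27.5]), array([ 27.8, -23.2]), array([34.3, 25.9])]
plate rear [array([-106.2,   19. ]), array([-103.6,  -23.4])]
[[ 0.441 -0.    -0.897]
 [ 0.897  0.     0.441]
 [ 0.    -1.     0.   ]]
[[ 9.99999522e-01  9.29850999e-04 -3.01961644e-04  1.01139439e+00]
 [ 5.70617373e-04 -3.04326402e-01  9.52567644e-01 -1.72595215e+02]
 [ 7.93851075e-04 -9.52567361e-01 -3.04326787e-01  7.86670372e+01]
 [ 0.00000000e+00  0.00000000e+00  0.00000000e+00  1.00000000e+00]]
bystanders [('gauge', array([ 530., -141.,   12.])), ('wood', array([ 606., -159.,   45.])), ('hexend', array([568.,  87.,   6.])), ('hexbend', array([544., 103.,   6.])), ('hex', array([580., 171.,   6.])), ('stone', array([700., 101.,  12.]))]
```

```bash
cat >> h.py <<'E'
TH,T0=-0.308,np.array([573.4,-37.8])
def W(x,y):
    c,s=np.cos(TH),np.sin(TH); return T0+[c*x-s*y,s*x+c*y]
def inv(p):
    c,s=np.cos(TH),np.sin(TH); d=np.array(p)[:2]-T0; return np.array([c*d[0]+s*d[1],-s*d[0]+c*d[1]])
def state():
    o=telemetry.get_obs(); w,x,y,q=o['ee_rot']; R=Rt.from_quat([x,y,q,w]).as_matrix()
    print('t',round(o['time_s'],2),'tcp',o['ee_pos'].round(1),'fix',inv(o['ee_pos']).round(1),'zang',round(np.arctan2(R[1,2],R[0,2])%6.2832,3),'F',o['force'].round(1),'gap',round(o['finger_gap'],1),'j7',round(o['joints'][6],2))
    return o['ee_pos'],R
def plan(pts):
    """pts: (fixture x, y, z, tool-z world angle, opening); prints rows"""
    p,R=state()
    for x,y,z,a,g in pts:
        c,s=np.cos(a),np.sin(a); Rd=np.array([[s,0,c],[-c,0,s],[0,-1,0]])
        d=R.T@(np.r_[W(x,y),z]-p)/1000; r=Rt.from_matrix(R.T@Rd).as_rotvec()
        print([float(v) for v in d.round(4)]+[float(v) for v in r.round(3)]+[g])
def arc(cams,sgn,dist,z,g,lag=0):
    """TCP poses pushing the knob; sgn -1: forward swing by tool -z, +1: back swing by tool +z"""
    out=[]
    for c in cams:
        a=.6+c; k=np.array([0,59])+75*np.array([np.cos(a),np.sin(a)]); b=a+sgn*np.pi/2
        q=k-dist*np.array([np.cos(b),np.sin(b)]); out.append((q[0],q[1],z,b+TH+(np.pi if sgn<0 else 0)+lag,g))
    return out
E
python3 - <<'E'
from h import *
plan(arc([2.05],-1,45,200,.14)+arc([2.05],-1,45,64,.14))
E
```

```text
t 0.8 tcp [286.7 583.4 200.6] fix [-461.5  505. ] zang 2.685 F [-0.4  0.5  0.3] gap 85.4 j7 -0.02
[-0.3898, 0.0006, -0.4368, 0.0, -1.228, 0.0, 0.14]
[-0.3898, 0.1366, -0.4368, 0.0, -1.228, 0.0, 0.14]
```

Request:
{"op": "servo_tool", "data": {"targets": [[[-0.04,0,-0.044,0,-0.12,0,0.14],[-0.08,0,-0.088,0,-0.25,0,0.14],[-0.12,0,-0.132,0,-0.38,0,0.14],[-0.16,0,-0.176,0,-0.5,0,0.14],[-0.2,0,-0.22,0,-0.62,0,0.14]]]}}

```text
time_s: 1.42
ee_pos: [396.7, 305.1, 200.9]
ee_rot: [-0.456, 0.457, 0.54, -0.54]
force: [1.5, 0.2, 0.4]
finger_gap: 11.8
```

```bash
python3 - <<'E'
from h import *
plan(arc([2.05],-1,45,200,.14))
E
```

```text
t 1.43 tcp [396.7 305.1 200.9] fix [-272.3  273.2] zang 3.309 F [1.5 0.2 0.4] gap 11.8 j7 0.95
[-0.2789, 0.0009, -0.0645, 0.001, -0.604, -0.0, 0.14]
```

Request:
{"op": "servo_tool", "data": {"targets": [[[-0.056,0,-0.013,0,-0.12,0,0.14],[-0.112,0,-0.026,0,-0.25,0,0.14],[-0.168,0,-0.039,0,-0.37,0,0.14],[-0.224,0,-0.052,0,-0.5,0,0.14],[-0.279,0,-0.065,0,-0.604,0,0.14]]]}}

```text
time_s: 2.05
ee_pos: [508.1, 39.0, 201.2]
ee_rot: [-0.274, 0.275, 0.652, -0.651]
force: [0.7, 0.7, 0.9]
finger_gap: 12.3
```

```bash
python3 - <<'E'
from h import *
p,R=state()
im,d=viewer.grab_frame('wrist'); cv2.imwrite('pics/w1.png',im[:,:,::-1])
b=viewer.boxes_of('wrist','lever_knob'); print(b[:2])
b=viewer.boxes_of('wrist','cam_pivot'); print(b[:2])
plan(arc([2.05],-1,45,64,.14))
E
```

```text
t 2.05 tcp [508.1  39.  201.2] fix [-85.6  53.4] zang 3.916 F [0.7 0.7 0.9] gap 12.3 j7 2.06
[{'extent': [237.3, 185.6, 330.3, 249.3], 'conf': 0.7}]
[{'extent': [122.1, 70.4, 355.9, 269.2], 'conf': 0.74}]
t 2.2 tcp [508.3  36.6 200.8] fix [-84.6  51.2] zang 3.905 F [-0.5  0.6  0.2] gap 12.3 j7 2.06
[0.0043, 0.1368, -0.0018, 0.0, -0.008, -0.002, 0.14]
```

View pics/w1.png

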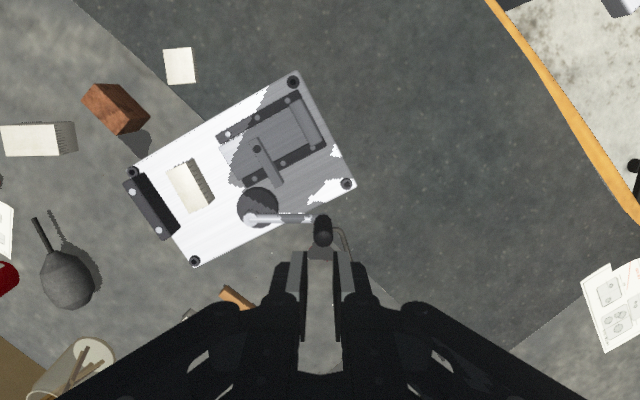

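```bash
python3 - <<'E'
from h import *
for px,z in(((322,238),97),((318,218),47),((252,217),48),((293,80),12),((350,184),12),((195,261),12),((133,172),12)): print(px,inv(onplane(px,'wrist',z)).round(1))
E
```

```text
(322, 238) [-66.5  90.4]
(318, 218) [-63.2  88.2]
(252, 217) [-4.6 54.7]
(293, 80) [-105.8  -42.9]
(350, 184) [-106.7   81.2]
(195, 261) [99.1 77.2]
(133, 172) [ 98.2 -46.5]
```

The wrist view shows the knob at about (322,238) and the plate at upper left. Projected back, knob and pivot agree with the first fit to about 4 mm, so I descend next.

Request:
{"op": "servo_tool", "data": {"targets": [[[0.002,0.035,-0.001,0,0,0,0.14],[0.004,0.07,-0.002,0,0,0,0.14],[0.004,0.105,-0.002,0,0,0,0.14],[0.004,0.137,-0.002,0,0,0,0.14],[0.004,0.137,-0.002,0,0,0,0.14]]]}}

```text
time_s: 2.82
ee_pos: [505.0, 42.0, 62.2]
ee_rot: [0.278, -0.276, -0.65, 0.651]
force: [0.0, 0.0, 0.3]
finger_gap: 12.1
```

```bash
python3 - <<'E'
from h import *
plan(arc([2.05],-1,30,66,.14)+arc([2.05,1.9,1.75,1.6],-1,18,66,.14))
E
```

```text
t 2.83 tcp [505.   42.   62.2] fix [-89.4  55.3] zang 3.907 F [0.  0.  0.3] gap 12.1 j7 1.97
[-0.002, -0.0038, -0.0154, -0.003, -0.006, 0.002, 0.14]
[-0.0019, -0.0039, -0.0274, -0.003, -0.006, 0.002, 0.14]
[-0.0, -0.0039, -0.0388, -0.003, 0.144, 0.001, 0.14]
[0.0002, -0.0039, -0.0504, -0.003, 0.294, 0.001, 0.14]
[-0.0013, -0.004, -0.0618, -0.003, 0.444, 0.001, 0.14]
```

Request:
{"op": "servo_tool", "data": {"targets": [[[-0.002,-0.004,-0.015,0,0,0,0.14],[-0.002,-0.004,-0.027,0,0,0,0.14],[0,-0.004,-0.039,0,0.144,0,0.14],[0,-0.004,-0.05,0,0.294,0,0.14],[-0.001,-0.004,-0.062,0,0.444,0,0.14]]]}}

```text
time_s: 3.45
ee_pos: [552.1, 85.9, 67.4]
ee_rot: [0.415, -0.415, -0.573, 0.573]
force: [1.0, 0.0, -0.4]
finger_gap: 11.6
```

```bash
python3 - <<'E'
from h import *
plan(arc([1.45,1.3,1.15,1.0,.85],-1,18,66,.14))
E
```

```text
t 3.45 tcp [552.1  85.9  67.4] fix [-57.8 111.5] zang 3.458 F [ 1.   0.  -0.4] gap 11.6 j7 1.62
[0.0005, 0.0014, -0.0092, -0.001, 0.146, 0.001, 0.14]
[0.0007, 0.0014, -0.0208, -0.001, 0.296, 0.001, 0.14]
[-0.0009, 0.0014, -0.0323, -0.001, 0.446, 0.001, 0.14]
[-0.0042, 0.0014, -0.0434, -0.001, 0.596, 0.0, 0.14]
[-0.009, 0.0014, -0.0538, -0.001, 0.746, 0.0, 0.14]
```

```bash
python3 - <<'E'
from h import *
im,d=viewer.grab_frame('wrist'); im2,_=viewer.grab_frame('side')
a=im[150:350,200:440]; b=cv2.resize(im2[150:290,220:388],(480,400))
cv2.imwrite('pics/w2.png',np.vstack([cv2.resize(a,(480,400))])[:,:,::-1]); 
cv2.imwrite('pics/w2.png',cv2.resize(np.hstack([cv2.resize(a,(480,400)),b]),(800,333))[:,:,::-1])
E
```

```text
(no output)
```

View pics/w2.png

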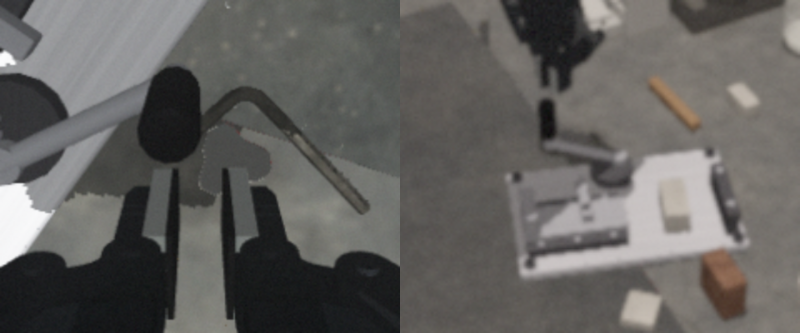

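The lever has turned somewhat. The fingers sit beside or under the knob in the picture, so I compute where the knob is now.

```bash
python3 - <<'E'
from h import *
p,R=state()
for n,px in(('wrist',(300.8,231)),('side',(281.3,193))):
    w=onplane(px,n,97); q=inv(w); print(n,q.round(1),'cam',np.arctan2(q[1]-59,q[0])-.6,np.hypot(q[0],q[1]-59),'tool',(R.T@(w-p)).round(1))
q=R.T@(np.r_[W(0,59),48]-p); print('pivot in tool',q)
m=viewer.camera_model('wrist');H=np.linalg.inv(m['hand_eye']); f=200/np.tan(np.radians(m['vfov']/2)); 
for v in((0,0,0),(0,0,-11),(0,0,11)): c=H@np.r_[v,1]; print(f*c[0]/c[2]+m['cx'],f*c[1]/c[2]+m['cy'],f)
E
```

```text
t 3.55 tcp [552.9  86.8  67.4] fix [-57.3 112.6] zang 3.464 F [-0.5  1.3  0.2] gap 12.0 j7 1.62
wrist [-68.2  95.5] cam 2.050204833476946 77.38529667293909 tool [ -7.3 -29.7  18.9]
side [-64.8  94.1] cam 2.0445426723502833 73.690279821873 tool [-10.4 -29.7  16.9]
pivot in tool [-77.05221708  19.33523175 -14.62974505]
317.43494309329765 242.2221453924344 339.54543221821643
317.46047499883025 260.1374146043386 339.54543221821643
317.40848762905824 223.65883199737976 339.54543221821643
```

```bash
python3 - <<'E'
from h import *
state()
im,_=viewer.grab_frame('side'); t,_=viewer.grab_frame('top')
s0=cv2.imread('pics/side0.png')[:,:,::-1]; t0=cv2.imread('pics/top0.png')[:,:,::-1]
c=lambda i,x,y:cv2.resize(i[y:y+75,x:x+100],(400,300),interpolation=cv2.INTER_CUBIC)
cv2.imwrite('pics/cmp.png',np.vstack([np.hstack([c(s0,250,165),c(im,250,165)]),np.hstack([c(t0,250,195),c(t,250,195)])])[:,:,::-1])
E
```

```text
t 3.55 tcp [552.9  86.8  67.4] fix [-57.3 112.6] zang 3.464 F [-0.5  1.3  0.2] gap 12.0 j7 1.62
```

View pics/cmp.png

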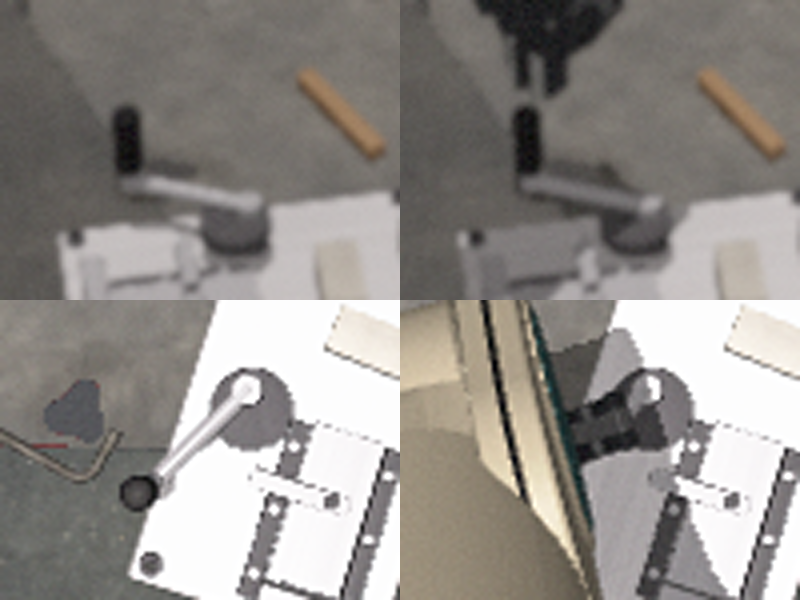

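The lever has not moved: knob and rod are identical in the before and after pairs, and the fingertips show just above the knob in the side view, near full-frame (284,190). I check where the reported TCP projects.

```bash
cat >> h.py <<'E'
def proj(X,cam):
    m=viewer.camera_model(cam); c=np.array(m['R'])@X+m['t']; u=c[:2]/c[2]; f=200/np.tan(np.radians(m['vfov'])/2)
    return f*u*(1+m['k1']*(u@u))+[m['cx'],m['cy']]
E
python3 - <<'E'
from h import *
p,R=state()
print('tcp px',proj(p,'side'),'pads',[proj(p+R@np.array(v),'side').round(1) for v in((-13,0,0),(13,0,0),(0,-30,0))])
k=np.r_[W(-66,94.5),0]
print('knob top/bottom px',[proj(k+[0,0,z],'side').round(1) for z in(97,52)])
im,d=viewer.grab_frame('side'); print(d[175:200:3,276:296:2].round(0))
i2,dw=viewer.grab_frame('wrist'); print(dw[215:270:5,285:350:5].round(0))
E
```

```text
t 3.65 tcp [550.9  85.   66.7] fix [-58.7 110.2] zang 3.466 F [ 0.2 -0.2  1. ] gap 11.9 j7 1.62
tcp px [283.63584863 198.06734283] pads [array([287.4, 200.5]), array([279.9, 195.7]), array([283. , 188.5])]
knob top/bottom px [array([280.8, 193. ]), array([281.8, 207.3])]
[[1168. 1176. 1178. 1146. 1143. 1143. 1149. 1128. 1122. 1116.]
 [1192. 1171. 1173. 1178. 1150. 1151. 1142. 1135. 1128. 1132.]
 [1195. 1177. 1185. 1169. 1164. 1162. 1166. 1138. 1369. 1369.]
 [1361. 1184. 1188. 1188. 1168. 1170. 1171. 1174. 1363. 1355.]
 [1355. 1192. 1191. 1352. 1175. 1178. 1175. 1182. 1349. 1353.]
 [   0. 1344. 1339. 1338. 1180. 1185. 1337. 1338. 1338. 1341.]
 [1330. 1183. 1179. 1182. 1183. 1333. 1333. 1332. 1334. 1332.]
 [1321. 1190. 1182. 1182. 1185. 1318. 1323. 1321. 1325. 1320.]
 [1315. 1311. 1183. 1187. 1188. 1314. 1312. 1312. 1311. 1314.]]
[[203. 165. 160. 158. 158. 159. 163. 173. 253. 251. 248. 248. 254.]
 [208. 158. 154. 153. 152. 154. 156. 164. 252. 250. 249. 255. 254.]
 [257. 154. 152. 152. 153. 153. 154. 159. 251. 251. 255. 256. 256.]
 [156. 154. 153. 154. 154. 154. 154. 155. 253. 257. 257. 258. 257.]
 [156. 155. 155. 154. 154. 156. 155. 156. 258. 260. 259. 258. 259.]
 [157. 155. 156. 156. 156. 156. 154. 157. 259. 260. 261. 260. 259.]
 [262. 156. 156. 155. 156. 157. 157. 262. 261. 262. 262. 263. 261.]
 [262. 264. 159. 157. 156. 157. 263. 263. 264. 263.   0. 261. 264.]
 [265. 264. 150. 149. 149. 265. 264. 265. 264. 265. 151. 149. 149.]
 [266. 144. 144. 144. 145. 265. 266. 265. 264. 265. 144. 143. 144.]
 [148. 140. 140. 139. 140. 267. 266. 266. 267. 266. 140. 139. 141.]]
```

```bash
python3 - <<'E'
from h import *
p,R=state()
im,d=viewer.grab_frame('side'); m=viewer.camera_model('side'); Rm=np.array(m['R']); 
for r in range(180,194):
    for c in(278,280,284,286,288,290):
        if 1100<d[r,c]<1200:
            w=Rm.T@(ray((c,r),m)*d[r,c]-m['t']); v=R.T@(w-p); print((c,r),'z',w[2].round(0),'tool',v.round(0),end='; ')
    print()
m=viewer.camera_model('wrist');H=np.array(m['hand_eye']);i,d=viewer.grab_frame('wrist')
for r in(252,254,256,258,262,270,290):
    for c in(297,302,338,342): print((c,r),(H[:3,:3]@(ray((c,r),m)*d[r,c])+H[:3,3]).round(0),end='; ')
    print()
E
```

```text
t 3.75 tcp [550.5  84.4  66.5] fix [-58.8 109.5] zang 3.464 F [-0.4  0.7  1. ] gap 11.9 j7 1.62
(278, 180) z 126.0 tool [  4. -60.  10.]; (280, 180) z 121.0 tool [  6. -55.   3.]; (284, 180) z 134.0 tool [-13. -68.   7.]; (286, 180) z 135.0 tool [-18. -69.   5.]; (288, 180) z 150.0 tool [-34. -83.  14.]; (290, 180) z 147.0 tool [-35. -80.   8.]; 
(278, 181) z 120.0 tool [  7. -54.   8.]; (280, 181) z 117.0 tool [  7. -50.   2.]; (284, 181) z 133.0 tool [-14. -66.   8.]; (286, 181) z 131.0 tool [-16. -64.   3.]; (288, 181) z 131.0 tool [-19. -64.   0.]; (290, 181) z 145.0 tool [-36. -79.   9.]; 
(278, 182) z 119.0 tool [  6. -52.   9.]; (280, 182) z 118.0 tool [  4. -51.   5.]; (284, 182) z 130.0 tool [-14. -63.   8.]; (286, 182) z 127.0 tool [-16. -61.   3.]; (288, 182) z 131.0 tool [-23. -65.   3.]; (290, 182) z 123.0 tool [-18. -56.  -7.]; 
(278, 183) z 118.0 tool [  4. -51.  11.]; (280, 183) z 114.0 tool [  5. -47.   4.]; (284, 183) z 124.0 tool [-12. -57.   6.]; (286, 183) z 125.0 tool [-16. -59.   4.]; (288, 183) z 125.0 tool [-20. -59.   1.]; (290, 183) z 121.0 tool [-19. -55. 
[... 1771 characters left out ...]
7, 254) [ -9. -35.  10.]; (302, 254) [ -6. -38.  11.]; (338, 254) [  9. -37.  11.]; (342, 254) [ 11. -37.  11.]; 
(297, 256) [ -9. -39.  11.]; (302, 256) [ -6. -39.  11.]; (338, 256) [  9. -39.  11.]; (342, 256) [ 11. -38.  10.]; 
(297, 258) [ -8. -41.  11.]; (302, 258) [ -6. -40.  11.]; (338, 258) [  9. -40.  11.]; (342, 258) [ 11. -41.  11.]; 
(297, 262) [ -8. -44.  11.]; (302, 262) [ -6. -45.  11.]; (338, 262) [  9. -45.  11.]; (342, 262) [   1. -173.   78.]; 
(297, 270) [ -8. -51.  11.]; (302, 270) [ -6. -52.  11.]; (338, 270) [  9. -51.  11.]; (342, 270) [ 10. -52.  11.]; 
(297, 290) [ -7. -67.  11.]; (302, 290) [ -5. -67.  11.]; (338, 290) [  8. -67.  12.]; (342, 290) [  9. -66.  11.];
```

Both the wrist depth and the side depth put the real fingertips about 34 mm short of the reported TCP (tips at z ≈ 100 when the TCP reads 67), so they passed over the knob. From here I treat the tips as TCP + 34 mm in height. Next I lift, go back behind the knob, and command TCP z ≈ 42.

```bash
python3 - <<'E'
from h import *
a=arc([2.05],-1,45,105,.14)[0]
p,R=state(); q=inv(p)
plan([(q[0],q[1],100,3.464,.14),((q[0]+a[0])/2,(q[1]+a[1])/2,105,3.6,.14),(a[0],a[1],105,3.78,.14),a])
E
```

```text
t 3.85 tcp [550.6  84.4  66.5] fix [-58.8 109.6] zang 3.464 F [-0.7  1.4  2.7] gap 11.9 j7 1.62
t 3.85 tcp [550.6  84.4  66.5] fix [-58.8 109.6] zang 3.464 F [-0.7  1.4  2.7] gap 11.9 j7 1.62
[0.0, -0.0335, 0.0001, -0.003, -0.0, 0.001, 0.14]
[-0.0137, -0.0385, 0.0278, -0.003, -0.136, 0.001, 0.14]
[-0.0275, -0.0384, 0.0555, -0.003, -0.316, 0.001, 0.14]
[-0.0275, -0.0384, 0.0555, -0.002, -0.449, 0.001, 0.14]
```

Request:
{"op": "servo_tool", "data": {"targets": [[[0,-0.034,0,0,0,0,0.14],[-0.014,-0.038,0.028,0,-0.136,0,0.14],[-0.027,-0.038,0.055,0,-0.31,0,0.14],[-0.028,-0.038,0.056,0,-0.45,0,0.14],[-0.028,-0.038,0.056,0,-0.45,0,0.14]]]}}

```text
time_s: 4.47
ee_pos: [506.2, 39.3, 104.7]
ee_rot: [0.277, -0.275, -0.651, 0.652]
force: [0.1, 0.1, -0.4]
finger_gap: 12.0
```

```bash
python3 - <<'E'
from h import *
plan(arc([2.05],-1,45,42,.14)+arc([2.05],-1,30,42,.14)+arc([2.05,1.9],-1,18,42,.14))
E
```

```text
t 4.47 tcp [506.2  39.3 104.7] fix [-87.4  53.1] zang 3.911 F [ 0.1  0.1 -0.4] gap 12.0 j7 2.01
[0.0006, 0.0627, -0.0016, -0.002, -0.002, 0.002, 0.14]
[0.0006, 0.0627, -0.0166, -0.002, -0.002, 0.002, 0.14]
[0.0006, 0.0627, -0.0286, -0.002, -0.002, 0.002, 0.14]
[0.0025, 0.0627, -0.04, -0.002, 0.148, 0.002, 0.14]
```

Request:
{"op": "servo_tool", "data": {"targets": [[[0.001,0.05,-0.002,0,0,0,0.14],[0.001,0.063,-0.002,0,0,0,0.14],[0.001,0.063,-0.017,0,0,0,0.14],[0.001,0.063,-0.029,0,0,0,0.14],[0.0025,0.063,-0.04,0,0.148,0,0.14]]]}}

```text
time_s: 5.1
ee_pos: [532.8, 69.2, 42.5]
ee_rot: [0.326, -0.323, -0.627, 0.629]
force: [-2.9, -2.4, -0.0]
finger_gap: 12.2
```

```bash
python3 - <<'E'
from h import *
plan(arc([1.75,1.6,1.45,1.3,1.15],-1,18,42,.14))
i,d=viewer.grab_frame('side'); cv2.imwrite('pics/s3.png',cv2.resize(i[165:240,250:350],(800,600),interpolation=cv2.INTER_CUBIC)[:,:,::-1])
E
```

```text
t 5.1 tcp [532.8  69.2  42.5] fix [-71.2  89.7] zang 3.76 F [-2.9 -2.4 -0. ] gap 12.2 j7 1.85
[0.0015, 0.0005, -0.0114, -0.004, 0.147, 0.002, 0.14]
[0.0017, 0.0004, -0.023, -0.004, 0.297, 0.002, 0.14]
[0.0001, 0.0004, -0.0344, -0.004, 0.447, 0.001, 0.14]
[-0.0032, 0.0003, -0.0455, -0.004, 0.597, 0.001, 0.14]
[-0.0081, 0.0003, -0.056, -0.004, 0.747, 0.001, 0.14]
```

View pics/s3.png

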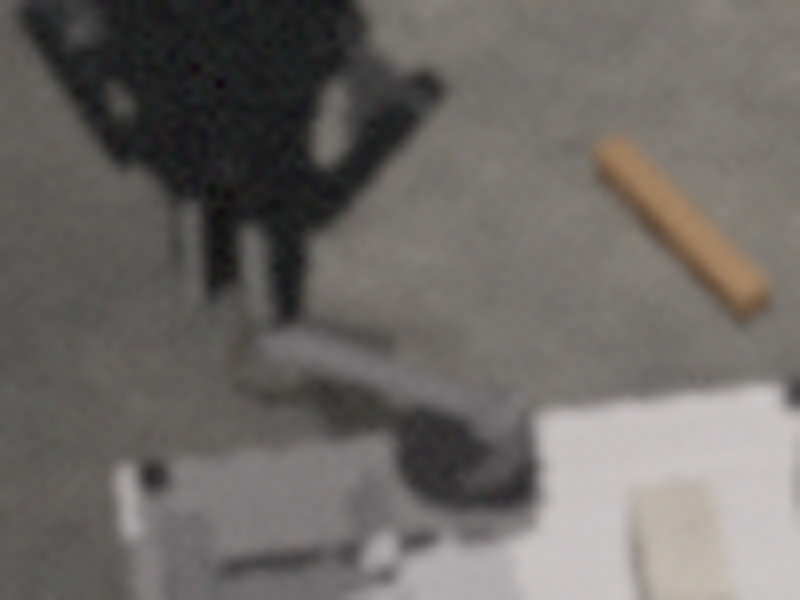

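The force now reads 3.8 N, the expected knob friction, and the fingers are in front of the knob. The push is working, so I continue.

Request:
{"op": "servo_tool", "data": {"targets": [[[0.0015,0,-0.011,0,0.147,0,0.14],[0.0015,0,-0.023,0,0.297,0,0.14],[0,0,-0.034,0,0.447,0,0.14],[-0.003,0,-0.0455,0,0.597,0,0.14],[-0.008,0,-0.056,0,0.747,0,0.14]]]}}

```text
time_s: 5.78
ee_pos: [583.1, 95.4, 43.0]
ee_rot: [0.534, -0.532, -0.463, 0.467]
force: [-4.1, -5.0, -0.2]
finger_gap: 12.2
```

```bash
python3 - <<'E'
from h import *
plan(arc([1.0,.85,.7,.55,.4],-1,18,42,.14))
E
```

```text
t 5.78 tcp [583.1  95.4  43. ] fix [-31.1 129.9] zang 3.005 F [-4.1 -5.  -0.2] gap 12.2 j7 1.32
[0.0016, 0.0009, -0.0114, -0.005, 0.143, -0.002, 0.14]
[0.0019, 0.0008, -0.023, -0.005, 0.293, -0.003, 0.14]
[0.0003, 0.0008, -0.0344, -0.005, 0.443, -0.003, 0.14]
[-0.0029, 0.0007, -0.0455, -0.005, 0.593, -0.004, 0.14]
[-0.0077, 0.0007, -0.056, -0.005, 0.743, -0.004, 0.14]
```

Request:
{"op": "servo_tool", "data": {"targets": [[[-0.0005,0,-0.011,0,0.143,0,0.14],[-0.0005,0,-0.0225,0,0.293,0,0.14],[-0.002,0,-0.034,0,0.443,0,0.14],[-0.005,0,-0.045,0,0.593,0,0.14],[-0.0095,0,-0.0555,0,0.743,0,0.14]]]}}

```text
time_s: 6.4
ee_pos: [635.6, 81.1, 43.1]
ee_rot: [0.667, -0.664, -0.237, 0.242]
force: [-4.7, 1.9, -0.7]
finger_gap: 11.8
```

```bash
python3 - <<'E'
from h import *
plan(arc([.3,.2,.1,.0,-.05],-1,18,42,.14))
E
```

```text
t 6.4 tcp [635.6  81.1  43.1] fix [ 23.2 132.2] zang 2.262 F [-4.7  1.9 -0.7] gap 11.8 j7 0.81
[0.0023, 0.001, -0.0096, -0.007, 0.099, -0.006, 0.14]
[0.003, 0.0009, -0.0173, -0.006, 0.199, -0.006, 0.14]
[0.0029, 0.0009, -0.025, -0.006, 0.299, -0.007, 0.14]
[0.002, 0.0008, -0.0327, -0.006, 0.399, -0.007, 0.14]
[0.0013, 0.0008, -0.0364, -0.006, 0.449, -0.007, 0.14]
```

Request:
{"op": "servo_tool", "data": {"targets": [[[0,0.001,-0.009,0,0.099,0,0.14],[0.0005,0.001,-0.017,0,0.199,0,0.14],[0.0005,0.001,-0.025,0,0.299,0,0.14],[0,0.001,-0.033,0,0.399,0,0.14],[-0.0005,0.001,-0.037,0,0.449,0,0.14]]]}}

```text
time_s: 7.02
ee_pos: [658.6, 54.6, 42.8]
ee_rot: [0.704, -0.7, -0.083, 0.089]
force: [-4.3, 2.8, 4.3]
finger_gap: 12.0
```

```bash
python3 - <<'E'
from h import *
plan(arc([0,-.05,-.1,-.13],-1,18,42,.14))
E
```

```text
t 7.03 tcp [658.6  54.6  42.8] fix [ 53.2 113.8] zang 1.814 F [-4.3  2.8  4.3] gap 12.0 j7 0.51
[0.0, 0.0008, 0.0028, -0.007, -0.049, -0.008, 0.14]
[0.001, 0.0008, -0.001, -0.007, 0.001, -0.008, 0.14]
[0.0018, 0.0007, -0.0047, -0.007, 0.051, -0.008, 0.14]
[0.0022, 0.0007, -0.007, -0.007, 0.081, -0.008, 0.14]
```

Request:
{"op": "servo_tool", "data": {"targets": [[[-0.001,0,-0.002,0,0.02,0,0.14],[-0.001,0,-0.004,0,0.04,0,0.14],[-0.001,0,-0.006,0,0.05,0,0.14],[-0.001,0,-0.006,0,0.05,0,0.14],[-0.001,0,-0.006,0,0.05,0,0.14]]]}}

```text
time_s: 7.65
ee_pos: [660.3, 49.5, 43.1]
ee_rot: [0.706, -0.701, -0.066, 0.071]
force: [1.2, 4.8, 1.1]
finger_gap: 12.0
```

```bash
python3 - <<'E'
from h import *
plan(arc([-.1],-1,18,42,.14))
E
```

```text
t 7.65 tcp [660.3  49.5  43.1] fix [ 56.4 109.5] zang 1.765 F [1.2 4.8 1.1] gap 12.0 j7 0.48
[0.0013, 0.0011, 0.0006, -0.007, 0.002, -0.006, 0.14]
```

Request:
{"op": "servo_tool", "data": {"targets": [[[0,0,0.02,0,0,0,0.14],[0,0,0.035,0,0,0,0.14],[0,-0.04,0.035,0,0,0,0.14],[0,-0.08,0.035,0,0,0,0.1],[0,-0.11,0.035,0,0,0,0]]]}}

```text
time_s: 8.28
ee_pos: [654.4, 83.6, 155.0]
ee_rot: [0.706, -0.702, -0.067, 0.071]
force: [-0.1, 0.4, -0.0]
finger_gap: 0.2
```

```bash
python3 - <<'E'
from h import *
plan([(-70,50,150,2.3,0),(-155,0,150,2.83,0)])
E
```

```text
t 8.28 tcp [654.4  83.6 155. ] fix [ 40.4 140.3] zang 1.765 F [-0.1  0.4 -0. ] gap 0.2 j7 0.37
[-0.1402, 0.0056, -0.026, -0.007, -0.535, -0.003, 0]
[-0.2388, 0.006, -0.0288, -0.008, -1.065, -0.001, 0]
```

Request:
{"op": "servo_tool", "data": {"targets": [[[-0.04,0,-0.005,0,-0.17,0,0],[-0.08,0,-0.01,0,-0.34,0,0],[-0.12,0,-0.017,0,-0.51,0,0],[-0.16,0,-0.02,0,-0.68,0,0],[-0.2,0,-0.025,-0.003,-0.85,0,0]]]}}

```text
time_s: 8.9
ee_pos: [461.6, 20.4, 156.0]
ee_rot: [0.613, -0.61, -0.354, 0.356]
force: [-0.5, 0.6, 0.0]
finger_gap: -0.1
```

```bash
python3 - <<'E'
from h import *
im,d=viewer.grab_frame('top'); b,_=viewer.grab_frame('side')
cv2.imwrite('pics/c4.png',np.hstack([cv2.resize(im[150:300,270:400],(390,450)),cv2.resize(b[170:290,250:354],(390,450))])[:,:,::-1])
for c in('top','side'): print(c,viewer.boxes_of(c,'lever_knob')[:1])
plan([(-155,0,100,2.83,0),(-155,0,8,2.83,0)])
E
```

```text
top [{'extent': [299.0, 173.7, 316.5, 228.9], 'conf': 0.68}]
side [{'extent': [300.8, 186.2, 342.5, 225.4], 'conf': 0.8}]
t 9.1 tcp [463.1  20.6 156.3] fix [-122.8   22.2] zang 2.614 F [0.2 0.6 0.4] gap 0.3 j7 1.15
[-0.0287, 0.0564, 0.0263, -0.004, -0.216, 0.001, 0]
[-0.0287, 0.1484, 0.0259, -0.004, -0.216, 0.001, 0]
```

View pics/c4.png

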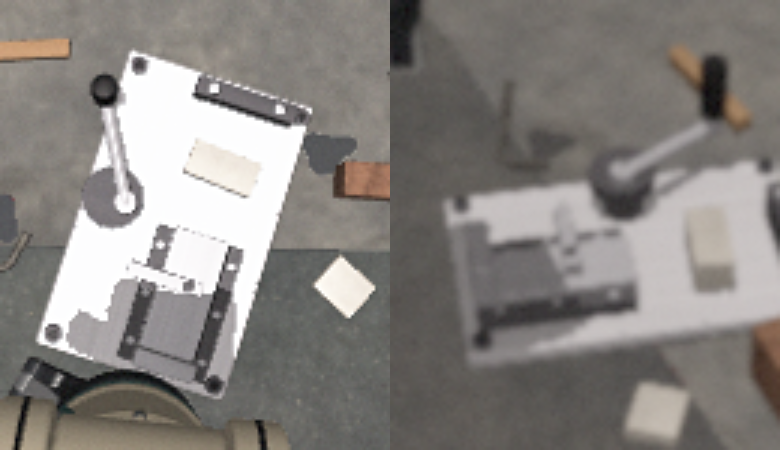

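The lever now points forward, knob top at crop (103,90). The slide is still back and the block unmoved. I check the cam value while planning the descent.

Request:
{"op": "servo_tool", "data": {"targets": [[[-0.015,0,0.02,0,-0.12,0,0],[-0.029,0.02,0.026,-0.004,-0.216,0,0],[-0.029,0.06,0.026,-0.004,-0.216,0,0],[-0.029,0.105,0.026,-0.004,-0.216,0,0],[-0.029,0.148,0.026,-0.004,-0.216,0,0]]]}}

```text
time_s: 9.72
ee_pos: [423.8, 14.5, 27.5]
ee_rot: [0.578, -0.565, -0.417, 0.416]
force: [-0.3, 0.2, 0.2]
finger_gap: 0.0
```

```bash
python3 - <<'E'
from h import *
q=inv(onplane((304.3,180),'top',97)); print('knob',q,'cam',np.arctan2(q[1]-59,q[0])-.6)
plan([(x,0,8,2.83,0) for x in(-155,-130,-118,-100,-80)])
m=viewer.camera_model('wrist');H=np.array(m['hand_eye']);i,d=viewer.grab_frame('wrist')
for c in(305,312,322,330): print([(r,(H[:3,:3]@(ray((c,r),m)*d[r,c])+H[:3,3]).round(0).tolist()) for r in range(225,260,4)])
E
```

```text
knob [61.67443399 92.01504554] cam -0.10850369537971322
t 9.72 tcp [423.8  14.5  27.5] fix [-158.4    4.5] zang 2.831 F [-0.3  0.2  0.2] gap 0.0 j7 1.69
[-0.0048, 0.0194, -0.0037, -0.013, 0.001, 0.012, 0]
[-0.0047, 0.0191, -0.0287, -0.013, 0.001, 0.012, 0]
[-0.0047, 0.019, -0.0407, -0.013, 0.001, 0.012, 0]
[-0.0046, 0.0187, -0.0587, -0.013, 0.001, 0.012, 0]
[-0.0046, 0.0185, -0.0787, -0.013, 0.001, 0.012, 0]
[(225, [-8.0, 27.0, 0.0]), (229, [-8.0, 28.0, -3.0]), (233, [-8.0, 27.0, -5.0]), (237, [-8.0, 27.0, -8.0]), (241, [-8.0, 27.0, -11.0]), (245, [-8.0, 26.0, -13.0]), (249, [-8.0, 27.0, -16.0]), (253, [-5.0, -36.0, 12.0]), (257, [-5.0, -39.0, 11.0])]
[(225, [-4.0, 26.0, 1.0]), (229, [-4.0, 28.0, -3.0]), (233, [-4.0, 27.0, -5.0]), (237, [-4.0, 27.0, -8.0]), (241, [-4.0, 26.0, -10.0]), (245, [-4.0, 27.0, -13.0]), (249, [-4.0, 26.0, -16.0]), (253, [-2.0, -36.0, 12.0]), (257, [-2.0, -39.0, 11.0])]
[(225, [2.0, 28.0, 0.0]), (229, [2.0, 26.0, -2.0]), (233, [2.0, 26.0, -5.0]), (237, [2.0, 27.0, -8.0]), (241, [2.0, 27.0, -11.0]), (245, [2.0, 27.0, -13.0]), (249, [3.0, 27.0, -16.0]), (253, [2.0, -37.0, 12.0]), (257, [2.0, -39.0, 11.0])]
[(225, [7.0, 27.0, 0.0]), (229, [8.0, 27.0, -2.0]), (233, [8.0, 26.0, -5.0]), (237, [8.0, 27.0, -8.0]), (241, [8.0, 27.0, -11.0]), (245, [8.0, 26.0, -13.0]), (249, [8.0, 28.0, -17.0]), (253, [6.0, -35.0, 11.0]), (257, [5.0, -41.0, 12.0])]
```

Request:
{"op": "servo_tool", "data": {"targets": [[[-0.005,0.023,-0.004,-0.013,0,0.012,0],[-0.005,0.023,-0.015,-0.013,0,0.012,0],[-0.005,0.023,-0.028,-0.013,0,0.012,0],[-0.005,0.023,-0.04,-0.013,0,0.012,0],[-0.005,0.023,-0.052,-0.013,0,0.012,0]]]}}

```text
time_s: 10.4
ee_pos: [470.9, -4.8, 2.8]
ee_rot: [0.573, -0.57, -0.416, 0.417]
force: [-3.5, 3.1, 1.5]
finger_gap: 0.0
```

```bash
python3 - <<'E'
from h import *
plan([(x,0,4,2.833,0) for x in(-100,-91,-82,-73,-64)])
E
```

```text
t 10.4 tcp [470.9  -4.8   2.8] fix [-107.7    0.3] zang 2.831 F [-3.5  3.1  1.5] gap 0.0 j7 1.94
[-0.0003, -0.0012, -0.0077, -0.004, -0.002, 0.001, 0]
[-0.0003, -0.0013, -0.0167, -0.004, -0.002, 0.001, 0]
[-0.0003, -0.0013, -0.0257, -0.004, -0.002, 0.001, 0]
[-0.0003, -0.0013, -0.0347, -0.004, -0.002, 0.001, 0]
[-0.0002, -0.0014, -0.0437, -0.004, -0.002, 0.001, 0]
```

Request:
{"op": "servo_tool", "data": {"targets": [[[0,-0.001,-0.008,-0.004,0,0,0],[0,-0.001,-0.017,-0.004,0,0,0],[0,-0.001,-0.026,-0.004,0,0,0],[0,-0.001,-0.035,-0.004,0,0,0],[0,-0.001,-0.043,-0.004,0,0,0]]]}}

```text
time_s: 11.02
ee_pos: [511.7, -17.9, 3.7]
ee_rot: [0.572, -0.571, -0.417, 0.417]
force: [-5.1, 1.4, 3.6]
finger_gap: 0.2
```

```bash
python3 - <<'E'
from h import *
plan([(x,0,4,2.833,0) for x in(-52,-48)])
E
```

```text
t 11.03 tcp [511.7 -17.9   3.7] fix [-64.8   0.3] zang 2.831 F [-5.1  1.4  3.6] gap 0.2 j7 1.92
[-0.0002, -0.0003, -0.0128, -0.001, -0.002, 0.001, 0]
[-0.0002, -0.0003, -0.0168, -0.001, -0.002, 0.001, 0]
```

Request:
{"op": "servo_tool", "data": {"targets": [[[0,0,-0.005,0,0,0,0],[0,0,-0.009,0,0,0,0],[0,0,-0.012,0,0,0,0],[0,0,-0.014,0,0,0,0],[0,0,-0.015,0,0,0,0]]]}}

```text
time_s: 11.65
ee_pos: [525.9, -22.4, 3.7]
ee_rot: [0.572, -0.571, -0.417, 0.417]
force: [-5.4, 1.7, 4.0]
finger_gap: -0.2
```

```bash
python3 - <<'E'
from h import *
state()
E
```

```text
t 11.65 tcp [525.9 -22.4   3.7] fix [-50.    0.2] zang 2.831 F [-5.4  1.7  4. ] gap -0.2 j7 1.91
```

Not at the stop yet, since the force is unchanged, so I push on in small steps.

Request:
{"op": "servo_tool", "data": {"targets": [[[0,0,-0.0015,0,0,0,0],[0,0,-0.003,0,0,0,0],[0,0,-0.0045,0,0,0,0],[0,0,-0.005,0,0,0,0],[0,0,-0.005,0,0,0,0]]]}}

```text
time_s: 12.28
ee_pos: [526.5, -22.5, 3.4]
ee_rot: [0.574, -0.568, -0.415, 0.418]
force: [-11.6, 3.6, 8.8]
finger_gap: 0.1
```

```bash
python3 - <<'E'
from h import *
state()
i,d=viewer.grab_frame('side'); cv2.imwrite('pics/s5.png',cv2.resize(i[170:290,250:410],(800,600),interpolation=cv2.INTER_CUBIC)[:,:,::-1])
E
```

```text
t 12.28 tcp [526.5 -22.5   3.4] fix [-49.3   0.3] zang 2.832 F [-11.6   3.6   8.8] gap 0.1 j7 1.9
```

View pics/s5.png

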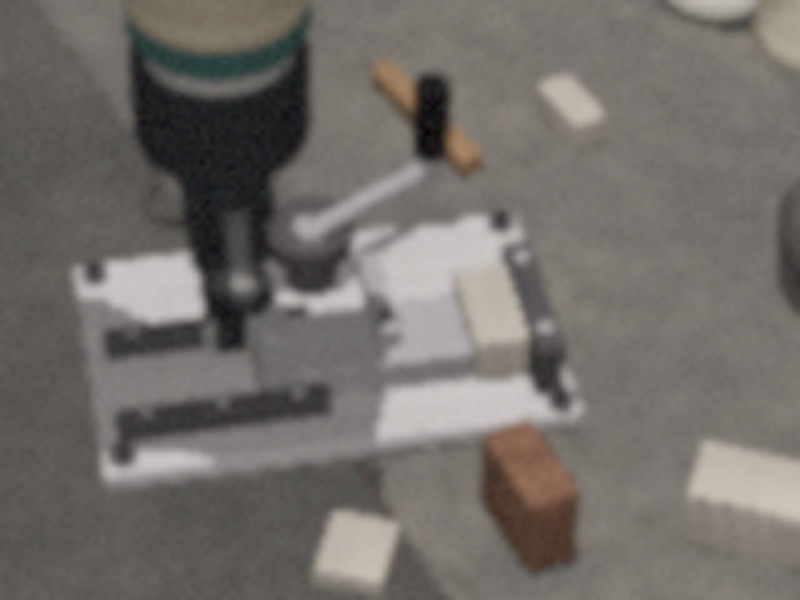

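The force rose and motion stalled at the expected travel (~67 mm), with the block between slide and stop. One firmer press to square it, then I back off.

Request:
{"op": "servo_tool", "data": {"targets": [[[0,0,-0.005,0.005,0,0,0],[0,0,-0.007,0.005,0,0,0],[0,0,-0.007,0.005,0,0,0],[0,0,0.01,0,0,0,0],[0,0,0.04,0,0,0,0]]]}}

```text
time_s: 12.95
ee_pos: [491.6, -11.6, 4.1]
ee_rot: [0.572, -0.57, -0.416, 0.417]
force: [0.3, 0.3, 0.5]
finger_gap: -0.3
```

Request:
{"op": "servo_tool", "data": {"targets": [[[0,-0.01,0.04,0,0,0,0.14],[0,-0.05,0.05,0,0,0,0.14],[0,-0.1,0.05,0,0,0,0.14],[0,-0.15,0.05,0,0,0,0.14],[0,-0.15,0.05,0,0,0,0.14]]]}}

```text
time_s: 13.58
ee_pos: [449.5, 2.6, 157.8]
ee_rot: [-0.57, 0.573, 0.42, -0.414]
force: [1.4, -0.1, 0.6]
finger_gap: 12.1
```

```bash
python3 - <<'E'
from h import *
state()
i,d=viewer.grab_frame('top'); cv2.imwrite('pics/t6.png',cv2.resize(i[155:285,265:395],(600,600),interpolation=cv2.INTER_CUBIC)[:,:,::-1])
# back swing approach, tool +z push
plan(arc([-.1],1,45,150,.14)+arc([-.1],1,45,42,.14))
E
```

```text
t 13.57 tcp [449.5   2.6 157.8] fix [-130.3    0.9] zang 2.831 F [ 1.4 -0.1  0.6] gap 12.1 j7 1.72
t 13.62 tcp [447.7   3.1 156.1] fix [-132.2    0.9] zang 2.831 F [0.  1.1 0.1] gap 12.0 j7 1.72
[0.0551, 0.0073, -0.2194, 0.003, 1.069, 0.005, 0.14]
[0.0547, 0.1153, -0.2189, 0.003, 1.069, 0.005, 0.14]
```

View pics/t6.png

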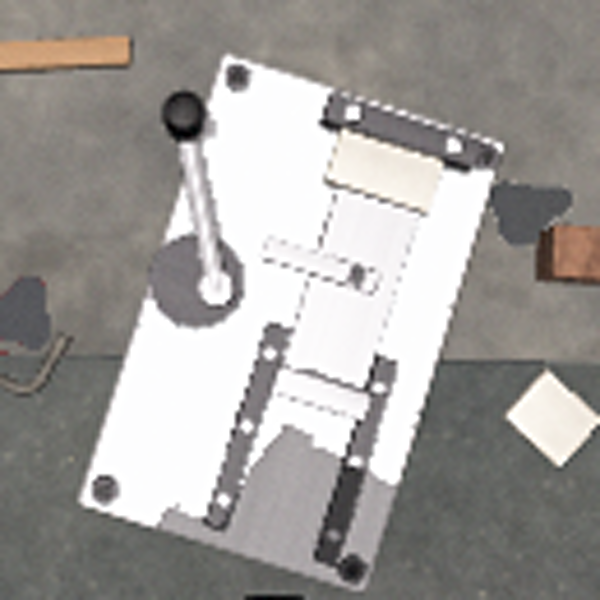

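The block sits flat and square against the stop and the dog has passed the cam, so I move round to the front of the lever.

Request:
{"op": "servo_tool", "data": {"targets": [[[0.01,0,-0.044,0,0.18,0,0.14],[0.02,0,-0.088,0,0.36,0,0.14],[0.03,0,-0.132,0,0.54,0,0.14],[0.042,0,-0.176,0,0.72,0,0.14],[0.055,0,-0.219,0,0.9,0,0.14]]]}}

```text
time_s: 14.25
ee_pos: [674.9, -11.9, 155.4]
ee_rot: [-0.696, 0.696, 0.127, -0.123]
force: [-0.1, -0.9, 0.3]
finger_gap: 11.9
```

```bash
python3 - <<'E'
from h import *
plan(arc([-.1],1,40,120,.14)+arc([-.1],1,40,42,.14))
E
```

```text
t 14.25 tcp [674.9 -11.9 155.4] fix [88.8 55.5] zang 1.926 F [-0.1 -0.9  0.3] gap 11.9 j7 0.92
[-0.0005, 0.0354, 0.0058, 0.001, 0.163, 0.005, 0.14]
[-0.0009, 0.1134, 0.0059, 0.001, 0.163, 0.005, 0.14]
```

Request:
{"op": "servo_tool", "data": {"targets": [[[0,0.02,0.006,0,0.163,0.005,0.14],[-0.001,0.05,0.006,0,0.163,0.005,0.14],[-0.001,0.08,0.006,0,0.163,0.005,0.14],[-0.001,0.113,0.006,0,0.163,0.005,0.14],[-0.001,0.113,0.006,0,0.163,0.005,0.14]]]}}

```text
time_s: 14.88
ee_pos: [670.1, -6.4, 38.2]
ee_rot: [0.704, -0.704, -0.065, 0.069]
force: [0.6, -0.3, -0.2]
finger_gap: 11.9
```

```bash
python3 - <<'E'
from h import *
plan(arc([-.1],1,25,42,.14)+arc([-.05,.05,.15,.3],1,18,42,.14))
E
```

```text
t 14.88 tcp [670.1  -6.4  38.2] fix [82.7 59.2] zang 1.762 F [ 0.6 -0.3 -0.2] gap 11.9 j7 0.86
[0.0023, -0.0038, 0.0144, -0.001, -0.001, -0.006, 0.14]
[0.0031, -0.0038, 0.0252, -0.001, -0.051, -0.006, 0.14]
[0.0041, -0.0038, 0.0328, -0.001, -0.151, -0.006, 0.14]
[0.0044, -0.0038, 0.0405, -0.001, -0.251, -0.006, 0.14]
[0.0033, -0.0038, 0.0521, -0.002, -0.401, -0.006, 0.14]
```

Request:
{"op": "servo_tool", "data": {"targets": [[[0.001,-0.004,0.014,0,0,-0.006,0.14],[0.0015,-0.004,0.025,0,-0.05,-0.006,0.14],[0.0025,-0.004,0.032,0,-0.15,-0.006,0.14],[0.0025,-0.004,0.04,0,-0.25,-0.006,0.14],[0.0015,-0.004,0.051,0,-0.4,-0.006,0.14]]]}}

```text
time_s: 15.5
ee_pos: [664.0, 43.3, 43.6]
ee_rot: [-0.675, 0.677, 0.21, -0.207]
force: [2.3, -3.1, -2.2]
finger_gap: 11.9
```

```bash
python3 - <<'E'
from h import *
plan(arc([.45,.6,.75,.9,1.05],1,18,42,.14))
E
```

```text
t 15.5 tcp [664.   43.3  43.6] fix [ 61.8 104.8] zang 2.168 F [ 2.3 -3.1 -2.2] gap 11.9 j7 1.14
[0.0027, 0.0016, 0.0133, 0.004, -0.145, 0.003, 0.14]
[0.0028, 0.0016, 0.0249, 0.004, -0.295, 0.003, 0.14]
[0.0013, 0.0015, 0.0364, 0.004, -0.445, 0.003, 0.14]
[-0.0019, 0.0015, 0.0474, 0.004, -0.595, 0.002, 0.14]
[-0.0068, 0.0014, 0.0579, 0.005, -0.745, 0.002, 0.14]
```

Request:
{"op": "servo_tool", "data": {"targets": [[[0.001,0.001,0.013,0,-0.145,0,0.14],[0.001,0.001,0.024,0,-0.295,0,0.14],[0,0.001,0.0355,0,-0.445,0,0.14],[-0.0035,0.001,0.0465,0,-0.595,0,0.14],[-0.008,0.001,0.057,0,-0.745,0,0.14]]]}}

```text
time_s: 16.12
ee_pos: [627.9, 86.7, 44.1]
ee_rot: [-0.549, 0.555, 0.445, -0.439]
force: [3.5, -2.2, -3.7]
finger_gap: 11.8
```

```bash
python3 - <<'E'
from h import *
plan(arc([1.2,1.35,1.5,1.65,1.8],1,18,42,.14))
E
```

```text
t 16.12 tcp [627.9  86.7  44.1] fix [ 14.2 135.2] zang 2.921 F [ 3.5 -2.2 -3.7] gap 11.8 j7 1.71
[0.0021, 0.0019, 0.0136, 0.012, -0.142, 0.0, 0.14]
[0.0023, 0.0018, 0.0252, 0.012, -0.292, -0.001, 0.14]
[0.0008, 0.0017, 0.0366, 0.012, -0.442, -0.002, 0.14]
[-0.0024, 0.0015, 0.0477, 0.011, -0.592, -0.002, 0.14]
[-0.0072, 0.0014, 0.0582, 0.011, -0.742, -0.003, 0.14]
```

Request:
{"op": "servo_tool", "data": {"targets": [[[0.001,0.002,0.0135,0.01,-0.142,0,0.14],[0.001,0.002,0.025,0.01,-0.28,0,0.14],[-0.0005,0.002,0.036,0.01,-0.42,0,0.14],[-0.004,0.002,0.047,0.01,-0.55,0,0.14],[-0.0085,0.001,0.0575,0.01,-0.68,0,0.14]]]}}

```text
time_s: 16.75
ee_pos: [573.0, 93.5, 44.3]
ee_rot: [-0.368, 0.373, 0.604, -0.601]
force: [4.8, 0.9, -3.3]
finger_gap: 12.1
```

```bash
python3 - <<'E'
from h import *
plan([(*p[:3],a,.14) for p,a in zip(arc([1.95,2.1,2.2,2.3,2.4],1,18,42,.14),(3.7,3.8,3.88,3.96,4.02))])
print(telemetry.get_obs()['joints'].round(2))
E
```

```text
t 16.75 tcp [573.   93.5  44.3] fix [-40.1 125. ] zang 3.609 F [ 4.8  0.9 -3.3] gap 12.1 j7 2.24
[0.0019, 0.0022, 0.0151, 0.008, -0.091, -0.005, 0.14]
[0.0014, 0.0021, 0.0267, 0.007, -0.191, -0.006, 0.14]
[0.0001, 0.0021, 0.0343, 0.007, -0.271, -0.006, 0.14]
[-0.002, 0.002, 0.0417, 0.007, -0.351, -0.006, 0.14]
[-0.0048, 0.002, 0.0489, 0.007, -0.411, -0.006, 0.14]
[-0.43  0.77  0.35  1.86 -0.44  0.58  2.24]
```

Request:
{"op": "servo_tool", "data": {"targets": [[[0.001,0.002,0.0145,0.007,-0.09,0,0.14],[0,0.002,0.026,0.007,-0.19,0,0.14],[-0.001,0.002,0.034,0.007,-0.27,0,0.14],[-0.003,0.002,0.041,0.007,-0.35,0,0.14],[-0.0055,0.002,0.048,0.007,-0.41,0,0.14]]]}}

```text
time_s: 17.38
ee_pos: [536.2, 69.3, 44.0]
ee_rot: [-0.234, 0.242, 0.666, -0.665]
force: [3.5, 2.8, 1.0]
finger_gap: 11.9
```

```bash
python3 - <<'E'
from h import *
plan([(*p[:3],4.05,.14) for p in arc([2.4,2.45,2.5],1,18,42,.14)])
E
```

```text
t 17.38 tcp [536.2  69.3  44. ] fix [-67.9  90.8] zang 4.025 F [3.5 2.8 1. ] gap 11.9 j7 2.56
[0.0023, 0.002, 0.0045, 0.005, -0.025, -0.011, 0.14]
[0.0022, 0.0019, 0.0084, 0.005, -0.025, -0.011, 0.14]
[0.0019, 0.0019, 0.0122, 0.005, -0.025, -0.011, 0.14]
```

Request:
{"op": "servo_tool", "data": {"targets": [[[0.0005,0.001,0.004,0.005,-0.02,0,0.14],[0.0005,0.001,0.008,0.005,-0.02,0,0.14],[0.0005,0.001,0.01,0.005,-0.02,0,0.14],[0.0005,0.001,0.011,0.005,-0.02,0,0.14],[0.0005,0.001,0.011,0.005,-0.02,0,0.14]]]}}

```text
time_s: 18.0
ee_pos: [531.9, 62.3, 44.0]
ee_rot: [0.226, -0.237, -0.668, 0.668]
force: [6.7, 4.3, 3.9]
finger_gap: 12.0
```

```bash
python3 - <<'E'
from h import *
plan([(*p[:3],4.05,.14) for p in arc([2.4,2.45,2.5],1,18,42,.14)])
E
```

```text
t 18.0 tcp [531.9  62.3  44. ] fix [-69.8  82.8] zang 4.046 F [6.7 4.3 3.9] gap 12.0 j7 2.58
[0.0034, 0.002, -0.0036, 0.005, -0.004, -0.015, 0.14]
[0.0034, 0.002, 0.0002, 0.005, -0.004, -0.015, 0.14]
[0.0031, 0.002, 0.0041, 0.005, -0.004, -0.015, 0.14]
```

The lever has reached its end: about 2.45 rad with the force rising to 8 N. I back off, rise and move away.

Request:
{"op": "servo_tool", "data": {"targets": [[[0,0,-0.02,0,0,0,0.14],[0,0,-0.04,0,0,0,0.14],[0,-0.05,-0.04,0,0,0,0.14],[0,-0.1,-0.04,0,0,0,0.14],[0,-0.15,-0.04,0,0,0,0.14]]]}}

```text
time_s: 18.62
ee_pos: [552.1, 93.6, 194.7]
ee_rot: [0.228, -0.236, -0.667, 0.669]
force: [0.9, 0.7, 0.5]
finger_gap: 12.1
```

```bash
python3 - <<'E'
from h import *
plan([(-180,230,200,3.6,.14)])
E
```

```text
t 18.62 tcp [552.1  93.6 194.7] fix [-60.2 118.7] zang 4.045 F [0.9 0.7 0.5] gap 12.1 j7 2.46
[0.1513, -0.0071, -0.0619, 0.003, 0.444, -0.012, 0.14]
```

Request:
{"op": "servo_tool", "data": {"targets": [[[0.035,0,-0.015,0,0.1,0,0.14],[0.07,0,-0.03,0,0.2,0,0.14],[0.11,0,-0.045,0,0.3,0,0.14],[0.15,0,-0.06,0,0.4,0,0.14],[0.15,0,-0.06,0,0.4,0,0.14]]]}}

```text
time_s: 19.25
ee_pos: [467.2, 236.1, 191.8]
ee_rot: [0.356, -0.361, -0.608, 0.611]
force: [1.1, -0.0, 0.7]
finger_gap: 11.7
```

```bash
python3 - <<'E'
from h import *
state()
i,d=viewer.grab_frame('top'); cv2.imwrite('pics/t7.png',cv2.resize(i[125:285,260:430],(638,600),interpolation=cv2.INTER_CUBIC)[:,:,::-1])
E
```

```text
t 19.25 tcp [467.2 236.1 191.8] fix [-184.2  228.8] zang 3.65 F [ 1.1 -0.   0.7] gap 11.7 j7 1.84
```

View pics/t7.png

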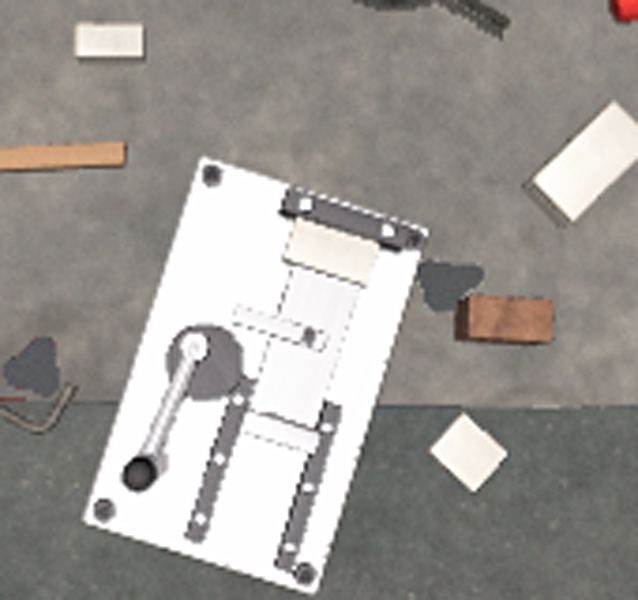

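```bash
python3 - <<'E'
from h import *
C=lambda c,z:inv(onplane((c[0]/3.753+260-.4,c[1]/3.75+125-.4),'top',z)).round(1)
q=C((138,472),97); print('knob',q,'cam',np.arctan2(q[1]-59,q[0])%6.2832-.6)
print('block',[C(c,37) for c in((295,220),(381,250),(369,286),(284,258))],'stop',[C(c,42) for c in((281,211),(406,249))],'pushplate rear',C((240,437),56),C((314,453),56))
from station import workorder
print(workorder.sign_off())
E
```

```text
knob [-73.8  64.8] cam 2.4631630763125134
block [array([84.4, 24.9]), array([ 82.9, -26.4]), array([ 61.4, -26. ]), array([61.9, 24.4])] stop [array([86.1, 34. ]), array([ 87. , -39.2])] pushplate rear [-41.   18.6] [-37.2 -22.5]
the job is handed in; nothing more can be done
None
```

The block is clamped and the job is handed in. I pushed the lever fully forward, pushed the slide home until the block lay flat against the stop, then pushed the lever fully back. The arm finished clear, at about 19 s on the clock.

**Last checks, from the top picture before hand-in:**

| Item | Measured | Required |
|---|---|---|
| Cam | about 2.46 rad | above 1.75 rad |
| Slide travel | about 66 mm (64 and 68 at the two ends of the push plate) | above 64 mm |
| Block, sideways from the centre line | about 1 mm | within 15 mm |
| Block, squareness | about 0.02–0.03 rad | below 0.06 rad |
| Bystanders | look unmoved by eye, not measured | within 15 mm |

**Checks that disagreed:**
- **Fingertips:** they end about 34 mm short of the reported TCP, in both the wrist and side depth images. My first push therefore passed over the knob without moving the lever. I corrected for this by commanding lower heights, and later pushes met the expected 4–5 N.
- **Block position:** the picture puts the block's front face at x = 83–84 mm and the stop face at 86–87 mm, against 88 mm given. That is a 2–4 mm apparent gap, which is within my measuring error but close to the 3 mm tolerance. Seating rests mainly on the push stalling at the expected travel with the force rising to about 12 N, and on the picture showing no visible gap.

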